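# Put the lathe tooling back into its stock trays

## Robot

A 6-joint arm with a two-finger parallel gripper is mounted at the origin on the work surface. World frame = base frame: x ahead of the robot, y to its left, z up, the work surface at z = 0. Lengths are in m, angles in rad, forces in N, time in s.
With the tool pointing down it reaches from about 0.3 to 0.775 m from the base axis. Payload 14.6 kg.
Tool frame: the origin (TCP) lies at the very end of the fingers, on their centre line; the grasp point (between the pads) lies 19 mm behind it; z points along the fingers, y is the line along which they close (so a half turn about z gives the same grasp; the last joint's range is limited). The gripper opens to 94 mm and grips with 3 to 60 N. Pads are 16 mm wide; open, the fingers measure 119 mm over their backs; the gripper's body (75 mm by 177 mm) begins 78 mm behind the grasp point.
Start: joints at [-1.349, 0.3, 1.521, -0, 1.321, -0.067], TCP at [0.157, -0.527, 0.205] pointing down, gripper open.
Joint ranges: [-3.03, 3.03], [-0.79, 2.21], [0.23, 2.52], [-1.04, 4.18], [0, 3.07], [-2.55, 2.55]. Speed limits (rad/s): [2.22, 2.22, 2.57, 3.14, 3.14, 3.14].

## Interface

Orientations are given as [roll, pitch, yaw] about the fixed x, y, z axes, in that order (R = Rz(yaw) Ry(pitch) Rx(roll)).
In Python, from station import ctrl, camera, camera_info, finder gives the robot as it stands.
- The arm moves only by the tool carry_out, never from a script. Its argument "motion" is a list of rows, each a list of 2 entries, a list of its own where there are three numbers: the shift along the tool's x, y, z as a fraction of full scale, then the turn about the tool's z as a fraction of full scale. A call has 1 to 12 rows; each row is the pose to reach, as a shift and turn from the pose commanded when the call began, along the tool's axes at that moment, turning the shorter way round; what a row does not reach only later rows make up. Full scale, the value 1, is 200 mm for a shift and 360 degrees for a turn. A row lasts 1/10 s, in which the tool goes at most 50 mm and 8.59 degrees, less where a joint would pass 70% of its speed; a pose out of reach is approached as far as the arm can. A call with a number of a shift or a turn outside -1 to 1 is refused whole. A call with a gripper value outside its range is refused whole. "hand" is the closure, from -1 (fully open) to 1 (shut), set as the call begins (left out, the last holds). The fingers move at their own pace and stop on an object; "force" is the grip in N (left out, the last holds). Time passes only in rows, so rows that repeat a pose let the fingers close. It gives the time, the measured TCP pose, the force, the opening and the grip force at its end, in the units of the state.
- ctrl.get_obs(): the state, without advancing time (a new reading comes with each control period).
- camera(name): name is "scene" or "top"; returns (picture, depth): 400x640x3 uint8, blue, green, red; 400x640 float32, m along the optical axis (not along the pixel's ray), 0 where there is no reading.
- camera_info(name): a dict with "camera_matrix" (3x3 intrinsics, pixels), "dist_coeffs" ([k1, k2, p1, p2, k3] as OpenCV has them; the pictures are not rectified), "origin" and "attitude" of the camera in the world. Camera axes: x right, y down, z forward; pixel columns grow to the right and rows downward; lengths in m; the calibration is good to about 2 mm. A picture is of the moment at which its call begins. camera_info takes no time and is no camera call.
- ctrl.hand_in(): hands the job in; it is judged then, once.
Trained networks look in the newest picture that a camera, given by its name, has taken for a name from the list of things; names that differ only in an ending like _2 or _b are one class to them, and where a whole thing is asked for, a point or a joint stands for the part that bears it (a point fixed in the world has none). Each returns a list of dicts, best first, with "conf" (0 to 1); they miss things now and then, are a little off and sometimes report something else, mostly with a low value. They report only what shows in the picture. A call takes as long as a camera call. They do not tell look-alikes from the thing itself.
- finder.boxes_of(camera, query): "location" ([column, row] in pixels, amid what is visible of it).
- finder.cut_out(camera, query): "mask" (400x640 bool, what is visible of it) and "location" ([column, row] in pixels, amid what is visible of it).
- finder.pinpoint(camera, query): "location" ([column, row] in pixels: a listed point, or the origin of a listed thing).
The state is a dict: "time_s": time; "qpos": joint angles; "joint_vel": joint speeds; "tau": joint torques, N m; "ee_pos": TCP position; "eef_rot": TCP orientation; "force": force on the tool from outside, world axes, zero at the start; "moment": the same for the moment, N m; "grip_width": finger opening in m; "grip_force": force on a finger pad.
Only numpy, scipy, OpenCV 4.12 (cv2) and the standard library are available. Lean on these libraries where they do the work, as an engineer would, in place of code of your own. Each camera call takes 0.05 s, during which the arm holds its last target. There are 200 camera calls.

## Task

Put the five loose pieces of lathe tooling on the bench back into stock: stand each one in the empty front bay of the tray whose rear bay already holds its kind (black spring collets in the blue tray, bright steel sleeves in the ochre tray, the brass flange in the green tray). Each should end standing upright on the floor of its bay, the same way up as it stands now; set the pieces down rather than dropping them. Do not disturb the micrometer and the dial gauge that lie close by.

Things in the scene. Friction and masses are not known exactly. Their poses are not given: they have to be found in the camera images.
- collet_long: loose black spring collet, the taller of two, about 0.26 kg: slit steel tube 66 mm high with a straight body 33 mm in diameter up to 36 mm and, above a short cone, a straight head 41 mm in diameter from 42 to 66 mm (grip here). It stands on the bench; origin at the centre of its underside, z up along its axis; round, so yaw does not matter.
- collet_short: loose black spring collet, the shorter and fatter of two, about 0.27 kg: slit steel tube 50 mm high with a body 39 mm in diameter up to 18 mm and a straight head 47 mm in diameter from 24 to 50 mm (grip here). It stands on the bench; origin at the centre of its underside, z up along its axis; round, so yaw does not matter.
- sleeve_wide: loose bright steel sleeve, the wider and lower of two, about 0.30 kg: plain ring 54 mm in diameter, 28 mm high, bore 34 mm. It stands on the bench; origin at the centre of its underside, z up along its axis; round, so yaw does not matter.
- sleeve_tall: loose bright steel sleeve, the narrower and taller of two, about 0.31 kg: plain tube 42 mm in diameter, 42 mm high, bore 24 mm. It stands on the bench; origin at the centre of its underside, z up along its axis; round, so yaw does not matter.
- flange: loose brass flange, about 0.40 kg: disc 58 mm in diameter and 12 mm thick with a central round hub 26 mm in diameter rising to 42 mm (grip the hub). It stands on the bench; origin at the centre of its underside, z up along its axis; round, so yaw does not matter.
- tray_blue: fixed sky-blue tray, outside 187 (x) x 178 (y) x 42 mm high, walls and floor 4 mm; origin under its centre, x away from the robot (turned up to 0.12 rad). Empty front bay to fill: x -89.5 to +30.5, y -85 to +85 mm, floor at z 4 mm. Grey divider at x 30.5 to 34.5, 34 mm high. Full rear bay beyond it: four black collets up to 64 mm above the bench, fixed stock.
- tray_ochre: fixed ochre-yellow tray, outside 187 (x) x 178 (y) x 46 mm high, walls and floor 4 mm; origin under its centre, x away from the robot (turned up to 0.12 rad). Empty front bay to fill: x -89.5 to +30.5, y -85 to +85 mm, floor at z 4 mm. Grey divider at x 30.5 to 34.5, 38 mm high. Full rear bay beyond it: three bright steel sleeves up to 44 mm above the bench, fixed stock.
- tray_green: fixed dark green tray, outside 187 (x) x 178 (y) x 50 mm high, walls and floor 4 mm; origin under its centre, x away from the robot (turned up to 0.12 rad). Empty front bay to fill: x -89.5 to +30.5, y -85 to +85 mm, floor at z 4 mm. Grey divider at x 30.5 to 34.5, 42 mm high. Full rear bay beyond it: three brass flanges, hubs up, up to 44 mm above the bench, fixed stock.
- micrometer: bystander: outside micrometer lying flat on the bench to the left of the trays, grey C-shaped frame and steel thimble, about 135 x 50 mm, 18 mm high; loose, leave it alone. Origin at its underside, under the measuring gap; +x along the thimble.
- dial_gauge: bystander: round dial gauge lying on its back among the pieces, white face 54 mm in diameter with a red needle, 21 mm high, stem reaching 55 mm from the centre towards its -x; loose, leave it alone. Origin at the centre of its underside.
There are look-alikes about, which are no part of the job. What is shaped like the collet_short but pink is not meant.

How it is judged:
By the outcome, as a careful person would: the job done as asked, in the order asked, and still so for the second after the job is handed in, with the robot touching nothing.
It also fails if it takes over 128 s, if anything falls off the work surface, if the arm or the gripper's body presses on something with over 40 N, if the wrist force passes 120 N, or if a joint passes its speed limit or range.

## Working session

There is one attempt and no reset: what is moved stays moved. The work goes in short steps, Python scripts to look and compute and a tool call to move; the robot and the scene stay as the last step left them, time stands still between calls to the robot, and variables do not carry over. Pictures are saved under pics/ and viewed, at most 14 in all, crops included, and the job is handed in when it is done.

Besides the shell and the picture viewer there is one more tool, called after "Request:" by a JSON object that holds its "op" and its "data", one argument or row to a line. carry_out: Moves the arm, as the interface text tells. Its arguments: {"type":"object","properties":{"motion":{"type":"array","items":{"type":"array"}},"hand":{"type":"number"},"force":{"type":"number"}},"required":["motion"]}

```bash
ls; mkdir -p pics
cat > h.py <<'E'
import numpy as np,cv2
from scipy.spatial.transform import Rotation as R
from station import ctrl,camera,camera_info,finder
def cam(n):
    i=camera_info(n);a=np.array(i["attitude"],float)
    return np.array(i["camera_matrix"],float),np.array(i["dist_coeffs"],float),np.array(i["origin"],float),a
def rot(a):
    return a if a.shape==(3,3) else R.from_euler('xyz',a).as_matrix()
def world(n,px,depth):
    K,d,o,a=cam(n);px=np.asarray(px,float).reshape(-1,1,2)
    r=cv2.undistortPoints(px,K,d)[:,0]
    c=np.c_[r,np.ones(len(r))]*np.asarray(depth).reshape(-1,1)
    return c@rot(a).T+o
E
python3 - <<'E'
from h import *
for n in("scene","top"):
    print(camera_info(n)); p,d=camera(n); cv2.imwrite(f"pics/{n}0.png",p)
o=ctrl.get_obs();print(o)
E
```

```text
pics
{'camera_matrix': array([[362.96961756,   0.        , 318.46730493],
       [  0.        , 362.96961756, 195.71553737],
       [  0.        ,   0.        ,   1.        ]]), 'dist_coeffs': array([-0.08529971,  0.        ,  0.        ,  0.        ,  0.        ]), 'origin': array([1.03730259, 0.60976566, 0.63362294]), 'attitude': array([-2.24228643, -0.01572111,  2.40164849])}
{'camera_matrix': array([[365.17813372,   0.        , 324.14924609],
       [  0.        , 365.17813372, 197.87047494],
       [  0.        ,   0.        ,   1.        ]]), 'dist_coeffs': array([-0.01137881,  0.        ,  0.        ,  0.        ,  0.        ]), 'origin': array([0.40433004, 0.05256813, 0.8725329 ]), 'attitude': array([-3.03856275,  0.01395261, -1.55410966])}
{'time_s': 0.1, 'qpos': array([-1.34863117e+00,  3.00429705e-01,  1.52152101e+00, -1.91709661e-05,
        1.32069000e+00, -6.65887176e-02]), 'joint_vel': array([-1.81030797e-03, -1.00666934e-03, -2.91295244e-03,  2.82741609e-04,
       -1.38688697e-03, -8.90060113e-05]), 'tau': array([ 3.32230527e-03, -5.32639790e+01, -3.53281832e+01,  7.09921564e-02,
        2.34986236e-02, -7.03351498e-05]), 'ee_pos': array([ 0.15656329, -0.5270006 ,  0.20493445]), 'eef_rot': array([-3.14054568e+00, -5.12091148e-05,  2.88758599e-01]), 'force': array([0.47007859, 0.01775387, 0.27270724]), 'moment': array([-0.00993189, -0.02949042, -0.02559773]), 'grip_force': 0.0, 'grip_width': 0.09395474589542722}
```

View pics/top0.png

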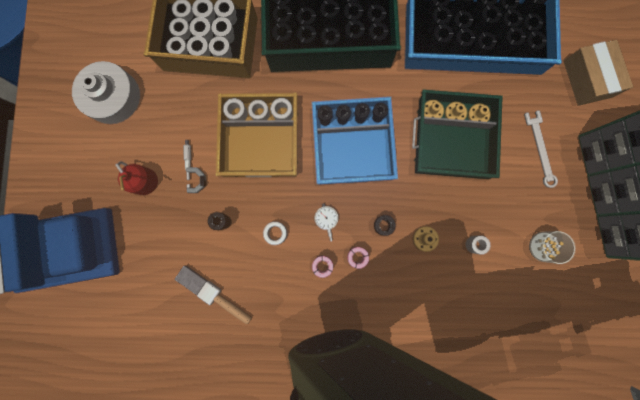

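View pics/scene0.png

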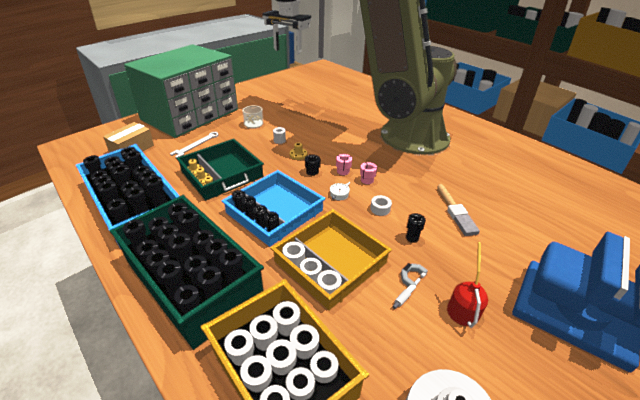

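Run:
```python
from h import *
p,d=camera("top"); np.save("top_d.npy",d); cv2.imwrite("top_raw.png",p)
for q in "collet_long collet_short sleeve_wide sleeve_tall flange tray_blue tray_ochre tray_green micrometer dial_gauge".split():
    for r in finder.cut_out("top",q)[:4]:
        m=r["mask"]; v,u=np.nonzero(m&(d>0))
        if len(u)==0: continue
        w=world("top",np.c_[u,v],d[v,u])
        zt=np.percentile(w[:,2],97); t=w[w[:,2]>zt-.006]
        c,rad=cv2.minEnclosingCircle(t[:,:2].astype(np.float32))
        (rc,rs,ra)=cv2.minAreaRect(w[:,:2].astype(np.float32))
        print(q,round(r["conf"],2),np.round(r["location"]),"ztop",zt.round(4),"circ",np.round(c,4),round(rad,4),"mean",t.mean(0)[:2].round(4),"rect",np.round(rc,4),np.round(rs,3),round(ra,1))
```

```text
collet_long 0.56 [217. 223.] ztop 0.0691 circ [0.4341 0.303 ] 0.0208 mean [0.4338 0.3025] rect [0.4337 0.3022] [0.039 0.04 ] 5.5
collet_short 0.75 [392. 226.] ztop 0.0531 circ [ 0.431  -0.0728] 0.0237 mean [ 0.4309 -0.0723] rect [ 0.4302 -0.0719] [0.045 0.045] 0.1
collet_short 0.75 [359. 259.] ztop 0.0531 circ [ 0.3579 -0.0121] 0.0238 mean [ 0.3581 -0.0123] rect [ 0.3549 -0.013 ] [0.052 0.046] 13.7
collet_short 0.65 [478. 246.] ztop 0.0446 circ [ 0.39   -0.2874] 0.0211 mean [ 0.3902 -0.2873] rect [ 0.3893 -0.2938] [0.04  0.057] 0.4
collet_short 0.49 [324. 269.] ztop 0.0534 circ [0.3369 0.0663] 0.0235 mean [0.3365 0.0668] rect [0.3369 0.0666] [0.044 0.042] 0.8
sleeve_wide 0.88 [268. 232.] ztop 0.0316 circ [0.4095 0.1786] 0.0268 mean [0.409  0.1783] rect [0.4083 0.1779] [0.051 0.051] 0.9
sleeve_tall 0.68 [390. 228.] ztop 0.0531 circ [ 0.431  -0.0725] 0.0235 mean [ 0.4307 -0.0719] rect [ 0.4302 -0.0719] [0.045 0.045] 0.1
sleeve_tall 0.58 [478. 245.] ztop 0.0446 circ [ 0.3907 -0.2871] 0.0206 mean [ 0.3904 -0.2867] rect [ 0.3895 -0.2862] [0.039 0.041] 0.9
flange 0.65 [427. 239.] ztop 0.04
[... 173 characters left out ...]
06 -0.0722] rect [ 0.4302 -0.0719] [0.045 0.045] 0.1
tray_blue 0.87 [355. 137.] ztop 0.0642 circ [0.6886 0.0025] 0.0808 mean [0.6892 0.0045] rect [ 0.6284 -0.0009] [0.196 0.189] 4.6
tray_ochre 0.7 [257. 137.] ztop 0.0483 circ [0.6383 0.2246] 0.1331 mean [0.6544 0.2278] rect [0.6487 0.2346] [0.215 0.203] 1.2
tray_green 0.97 [460. 132.] ztop 0.0519 circ [ 0.6438 -0.2448] 0.1319 mean [ 0.6459 -0.247 ] rect [ 0.6558 -0.2539] [0.219 0.218] 85.9
micrometer 0.9 [190. 173.] ztop 0.0196 circ [0.5652 0.3853] 0.0633 mean [0.5562 0.3813] rect [0.5658 0.3826] [0.126 0.048] 13.2
dial_gauge 0.73 [324. 219.] ztop 0.0229 circ [0.4473 0.0603] 0.0269 mean [0.4471 0.0603] rect [0.4437 0.056 ] [0.066 0.054] 46.1
```

Top view: collet_long is at (218,221), sleeve_wide (275,233), gauge (326,218), collet_short (384,225), flange (427,239) and sleeve_tall (481,245). The pink decoys are at (322,266) and (358,258). The scene view agrees. Next I fit the trays from their rims and cross-check the pieces with the other camera.

Run:
```python
from h import *
d=np.load("top_d.npy"); v,u=np.nonzero(d>0); W=world("top",np.c_[u,v],d[v,u])
b=W[(W[:,2]<.012)&(abs(W[:,0]-.4)<.1)&(abs(W[:,1])<.3)];print("bench z",np.median(b[:,2]))
for n,h,cx,cy in(("blue",.042,.628,-.001),("ochre",.046,.65,.23),("green",.05,.65,-.25)):
    s=W[(abs(W[:,2]-h-.002)<.004)&(abs(W[:,0]-cx)<.105)&(abs(W[:,1]-cy)<.107)]
    c,sz,a=cv2.minAreaRect(s[:,:2].astype(np.float32)); print(n,np.round(c,4),np.round(sz,3),round(a,2))
p,d=camera("scene"); v,u=np.nonzero(d>0); S=world("scene",np.c_[u,v],d[v,u])
b=S[(S[:,2]<.012)&(abs(S[:,0]-.4)<.1)&(abs(S[:,1])<.3)];print("scene bench z",np.median(b[:,2]))
for n,x,y,h in(("long",.434,.303,.066),("short",.431,-.0725,.05),("wide",.4093,.1785,.028),("tall",.3905,-.287,.042),("flange",.4017,-.1737,.042)):
    for nm,P in(("top",W),("scene",S)):
        s=P[(np.hypot(P[:,0]-x,P[:,1]-y)<.04)&(P[:,2]>h-.004)]
        c,r=cv2.minEnclosingCircle(s[:,:2].astype(np.float32)); print(n,nm,len(s),np.round(c,4),round(r,4),s[:,2].mean().round(4))
```

```text
bench z 0.0007413600363329609
blue [ 0.6286 -0.0021] [0.196 0.186] 4.5
ochre [0.6398 0.2256] [0.192 0.186] 1.06
green [ 0.6448 -0.2438] [0.188 0.195] 85.96
scene bench z 0.0007858975686114156
long top 211 [0.4339 0.3031] 0.0209 0.0668
long scene 146 [0.4323 0.3045] 0.0223 0.0656
short top 240 [ 0.4312 -0.0727] 0.0238 0.0505
short scene 100 [ 0.4301 -0.0704] 0.0242 0.05
wide top 262 [0.4095 0.1786] 0.0268 0.0287
wide scene 160 [0.4069 0.1806] 0.0282 0.0277
tall top 194 [ 0.39   -0.2874] 0.0211 0.0421
tall scene 57 [ 0.3885 -0.2874] 0.0209 0.0424
flange top 111 [ 0.4016 -0.1739] 0.0131 0.0424
flange scene 35 [ 0.4007 -0.1721] 0.012 0.0424
```

Request:
{"op": "carry_out", "data": {
  "motion": [
    [[0,0,0],-0.024],
    [[0,0,0],-0.048],
    [[0,0,0],-0.072],
    [[0,0,0],-0.096],
    [[0,0,0],-0.12],
    [[0,0,0],-0.144],
    [[0,0,0],-0.168],
    [[0,0,0],-0.192],
    [[0,0,0],-0.204],
    [[0,0,0],-0.204],
    [[0,0,0],-0.204]
  ],
  "hand": -1
}}

```text
time_s: 1.8
ee_pos: [0.1566, -0.5272, 0.2054]
eef_rot: [-3.142, 0.0, 1.568]
force: [0.1, 0.0, 0.1]
grip_width: 0.094
grip_force: 0.0
```

Both cameras agree to about 2 mm. Now the tall sleeve: the tool axes are now x = world y, y = world x, z = down.

Request:
{"op": "carry_out", "data": {
  "motion": [
    [[0.2,0.19,0],0],
    [[0.4,0.39,0],0],
    [[0.6,0.58,0],0],
    [[0.8,0.77,0],0],
    [[1,0.97,0],0],
    [[1,0.97,0],0],
    [[1,0.97,0],0],
    [[1,0.97,0],0]
  ]
}}

```text
time_s: 2.6
ee_pos: [0.3508, -0.3271, 0.2055]
eef_rot: [-3.142, 0.0, 1.57]
force: [-0.8, 0.8, -0.5]
grip_width: 0.0938
grip_force: 0.0
```

Request:
{"op": "carry_out", "data": {
  "motion": [
    [[0.1,0.1,0.1],0],
    [[0.2,0.194,0.2],0],
    [[0.2,0.194,0.4],0],
    [[0.2,0.194,0.6],0],
    [[0.2,0.194,0.6],0],
    [[0.2,0.194,0.6],0]
  ]
}}

```text
time_s: 3.2
ee_pos: [0.3892, -0.2882, 0.0863]
eef_rot: [-3.141, -0.0, 1.569]
force: [-0.2, 0.1, 0.4]
grip_width: 0.0938
grip_force: 0.0
```

Request:
{"op": "carry_out", "data": {
  "motion": [
    [[0.006,0,0.15],0],
    [[0.006,0,0.28],0],
    [[0.006,0,0.36],0],
    [[0.006,0,0.4],0],
    [[0.006,0,0.4],0],
    [[0.006,0,0.4],0]
  ]
}}

```text
time_s: 3.8
ee_pos: [0.3901, -0.2869, 0.007]
eef_rot: [3.14, 0.001, 1.57]
force: [-0.7, -0.2, -1.2]
grip_width: 0.0941
grip_force: 0.0
```

Request:
{"op": "carry_out", "data": {
  "motion": [
    [[0,0,0],0],
    [[0,0,0],0],
    [[0,0,0],0],
    [[0,0,0],0],
    [[0,0,0],0],
    [[0,0,0],0],
    [[0,0,0],0],
    [[0,0,0],0],
    [[0,0,0],0],
    [[0,0,0],0]
  ],
  "hand": 1,
  "force": 30
}}

```text
time_s: 4.8
ee_pos: [0.3895, -0.286, 0.0054]
eef_rot: [-3.142, -0.0, 1.571]
force: [0.2, 0.2, -0.8]
grip_width: 0.0414
grip_force: 30.0
```

Request:
{"op": "carry_out", "data": {
  "motion": [
    [[0,0,-0.1],0],
    [[0,0,-0.25],0],
    [[0,0,-0.45],0],
    [[0.1,0.05,-0.6],0],
    [[0.25,0.1,-0.6],0],
    [[0.4,0.2,-0.6],0],
    [[0.55,0.25,-0.6],0],
    [[0.7,0.3,-0.6],0],
    [[0.85,0.35,-0.6],0],
    [[0.95,0.4,-0.6],0],
    [[1,0.4,-0.6],0],
    [[1,0.4,-0.6],0]
  ]
}}

```text
time_s: 6.0
ee_pos: [0.4692, -0.0854, 0.1251]
eef_rot: [-3.141, -0.0, 1.572]
force: [-0.4, 0.1, -3.2]
grip_width: 0.0416
grip_force: 30.0
```

Request:
{"op": "carry_out", "data": {
  "motion": [
    [[0.1,0.05,0],0],
    [[0.25,0.1,0],0],
    [[0.4,0.2,0],0],
    [[0.55,0.25,0],0],
    [[0.7,0.3,0],0],
    [[0.85,0.35,0],0],
    [[0.95,0.4,0],0],
    [[1,0.4,0],0],
    [[1,0.4,0],0],
    [[1,0.4,0],0]
  ]
}}

```text
time_s: 7.0
ee_pos: [0.5492, 0.1127, 0.1253]
eef_rot: [-3.141, 0.0, 1.57]
force: [-0.5, 0.3, -2.4]
grip_width: 0.0419
grip_force: 30.0
```

Request:
{"op": "carry_out", "data": {
  "motion": [
    [[0.1,0.1,0],0],
    [[0.25,0.2,0],0],
    [[0.34,0.29,0],0],
    [[0.355,0.31,0],0],
    [[0.355,0.31,0.1],0],
    [[0.355,0.31,0.25],0],
    [[0.355,0.31,0.4],0],
    [[0.355,0.31,0.47],0],
    [[0.355,0.31,0.5],0],
    [[0.355,0.31,0.5],0],
    [[0.355,0.31,0.5],0]
  ]
}}

```text
time_s: 8.1
ee_pos: [0.6123, 0.1848, 0.027]
eef_rot: [3.14, -0.0, 1.57]
force: [-0.4, -0.2, -2.7]
grip_width: 0.0421
grip_force: 30.0
```

Request:
{"op": "carry_out", "data": {
  "motion": [
    [[0,0,0.03],0],
    [[0,0,0.05],0],
    [[0,0,0.065],0],
    [[0,0,0.073],0],
    [[0,0,0.077],0],
    [[0,0,0.079],0],
    [[0,0,0.079],0]
  ]
}}

```text
time_s: 8.8
ee_pos: [0.6116, 0.1849, 0.0097]
eef_rot: [3.141, -0.0, 1.571]
force: [0.3, 0.1, -2.7]
grip_width: 0.0416
grip_force: 30.0
```

Request:
{"op": "carry_out", "data": {
  "motion": [
    [[0,0,0.002],0],
    [[0,0,0.004],0],
    [[0,0,0.004],0],
    [[0,0,0.004],0]
  ]
}}

```text
time_s: 9.2
ee_pos: [0.6117, 0.1849, 0.0095]
eef_rot: [3.141, -0.0, 1.571]
force: [-3.7, -1.1, 5.5]
grip_width: 0.0419
grip_force: 30.0
```

Request:
{"op": "carry_out", "data": {
  "motion": [
    [[0,0,0],0],
    [[0,0,0],0],
    [[0,0,0],0],
    [[0,0,0],0],
    [[0,0,0],0],
    [[0,0,0],0]
  ],
  "hand": -0.32
}}

```text
time_s: 9.8
ee_pos: [0.6116, 0.1849, 0.0088]
eef_rot: [-3.142, -0.0, 1.571]
force: [-0.6, -0.0, 0.0]
grip_width: 0.0622
grip_force: 0.0
```

Request:
{"op": "carry_out", "data": {
  "motion": [
    [[0,0,-0.05],0],
    [[0,0,-0.15],0],
    [[0,0,-0.35],0],
    [[0,0,-0.5],0],
    [[-0.01,-0.2,-0.5],0],
    [[-0.02,-0.45,-0.5],0],
    [[-0.025,-0.7,-0.5],0],
    [[-0.025,-0.9,-0.5],0],
    [[-0.025,-1,-0.5],0],
    [[-0.025,-1,-0.5],0],
    [[-0.025,-1,-0.5],0]
  ]
}}

```text
time_s: 10.9
ee_pos: [0.4125, 0.1802, 0.1098]
eef_rot: [3.14, -0.001, 1.571]
force: [0.2, 0.1, 0.1]
grip_width: 0.0621
grip_force: 0.0
```

Run:
```python
from h import *
p,d=camera("top"); cv2.imwrite("pics/t1.png",cv2.resize(p[80:300,180:520],None,fx=2,fy=2))
o=ctrl.get_obs(); print(o["ee_pos"],o["grip_width"],o["eef_rot"])
```

```text
[0.41266905 0.18004527 0.10945523] 0.06178022439591497 [ 3.14032973e+00 -3.91313350e-04  1.57047312e+00]
```

View pics/t1.png

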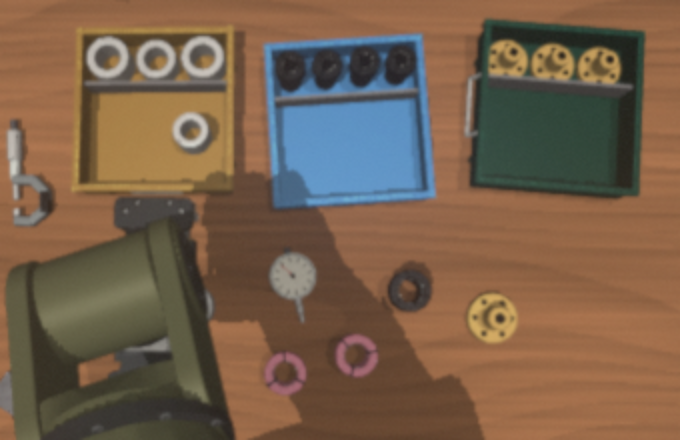

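The tall sleeve stands in the ochre bay at crop pixel (191,131). Next is the wide sleeve.

Request:
{"op": "carry_out", "data": {
  "motion": [
    [[0,-0.02,0],0],
    [[0,-0.022,0],0],
    [[0,-0.022,0],0],
    [[0,-0.022,0],0],
    [[0,-0.022,0.15],0],
    [[0,-0.022,0.3],0],
    [[0,-0.022,0.42],0],
    [[0,-0.022,0.5],0],
    [[0,-0.022,0.52],0],
    [[0,-0.022,0.52],0],
    [[0,-0.022,0.52],0]
  ],
  "hand": -1
}}

```text
time_s: 12.05
ee_pos: [0.4077, 0.1801, 0.0056]
eef_rot: [3.141, -0.0, 1.571]
force: [0.6, -0.2, 0.5]
grip_width: 0.0939
grip_force: 0.0
```

Request:
{"op": "carry_out", "data": {
  "motion": [
    [[0,0,0],0],
    [[0,0,0],0],
    [[0,0,0],0],
    [[0,0,0],0],
    [[0,0,0],0],
    [[0,0,0],0],
    [[0,0,0],0],
    [[0,0,0],0]
  ],
  "hand": 1
}}

```text
time_s: 12.85
ee_pos: [0.4073, 0.18, 0.0049]
eef_rot: [3.141, -0.0, 1.571]
force: [0.1, -0.3, 2.2]
grip_width: 0.0542
grip_force: 30.0
```

Request:
{"op": "carry_out", "data": {
  "motion": [
    [[0,0,-0.1],0],
    [[0,0,-0.25],0],
    [[0,0,-0.42],0],
    [[0.05,0.1,-0.5],0],
    [[0.15,0.25,-0.5],0],
    [[0.25,0.45,-0.5],0],
    [[0.35,0.65,-0.5],0],
    [[0.42,0.85,-0.5],0],
    [[0.44,0.96,-0.5],0],
    [[0.44,1,-0.5],0],
    [[0.44,1,-0.5],0],
    [[0.44,1,-0.5],0]
  ]
}}

```text
time_s: 14.05
ee_pos: [0.6063, 0.2676, 0.1045]
eef_rot: [-3.14, 0.0, 1.571]
force: [-0.2, 0.4, -3.2]
grip_width: 0.054
grip_force: 30.0
```

Request:
{"op": "carry_out", "data": {
  "motion": [
    [[0,0.01,0.1],0],
    [[0,0.01,0.25],0],
    [[0,0.01,0.36],0],
    [[0,0.01,0.42],0],
    [[0,0.01,0.45],0],
    [[0,0.01,0.465],0],
    [[0,0.01,0.473],0],
    [[0,0.01,0.478],0],
    [[0,0.01,0.48],0],
    [[0,0.01,0.48],0]
  ]
}}

```text
time_s: 15.05
ee_pos: [0.6094, 0.268, 0.0092]
eef_rot: [3.141, -0.0, 1.571]
force: [-0.2, -0.2, -3.2]
grip_width: 0.0541
grip_force: 30.0
```

Request:
{"op": "carry_out", "data": {
  "motion": [
    [[0,0,0.002],0],
    [[0,0,0.004],0],
    [[0,0,0.004],0],
    [[0,0,0.004],0]
  ]
}}

```text
time_s: 15.45
ee_pos: [0.6094, 0.2679, 0.009]
eef_rot: [3.141, -0.0, 1.571]
force: [-3.9, -0.9, 4.4]
grip_width: 0.0541
grip_force: 30.0
```

Request:
{"op": "carry_out", "data": {
  "motion": [
    [[0,0,0],0],
    [[0,0,0],0],
    [[0,0,0],0],
    [[0,0,0],0],
    [[0,0,0],0]
  ],
  "hand": -0.45
}}

```text
time_s: 15.95
ee_pos: [0.6092, 0.2679, 0.008]
eef_rot: [-3.142, 0.0, 1.571]
force: [0.3, 0.2, 0.5]
grip_width: 0.0684
grip_force: 0.0
```

Request:
{"op": "carry_out", "data": {
  "motion": [
    [[0,0,-0.05],0],
    [[0,0,-0.15],0],
    [[0,0,-0.35],0],
    [[0,0,-0.55],0],
    [[0.01,-0.15,-0.6],0],
    [[0.1,-0.4,-0.6],0],
    [[0.15,-0.65,-0.6],0],
    [[0.18,-0.82,-0.6],0],
    [[0.18,-0.88,-0.6],0],
    [[0.18,-0.88,-0.6],0],
    [[0.18,-0.88,-0.6],0]
  ]
}}

```text
time_s: 17.05
ee_pos: [0.4344, 0.3039, 0.1287]
eef_rot: [3.14, -0.001, 1.57]
force: [-0.7, 0.0, -0.2]
grip_width: 0.0684
grip_force: 0.0
```

Request:
{"op": "carry_out", "data": {
  "motion": [
    [[0,0,0],0],
    [[0,0,0],0],
    [[0,0,0],0],
    [[0,0,0],0]
  ],
  "hand": -1
}}

```text
time_s: 17.45
ee_pos: [0.4335, 0.3038, 0.1279]
eef_rot: [-3.141, 0.0, 1.57]
force: [0.2, -0.0, 0.2]
grip_width: 0.0934
grip_force: 0.0
```

Request:
{"op": "carry_out", "data": {
  "motion": [
    [[0,0,0.12],0],
    [[0,0,0.27],0],
    [[0,0,0.4],0],
    [[0,0,0.46],0],
    [[0,0,0.46],0],
    [[0,0,0.46],0]
  ]
}}

```text
time_s: 18.05
ee_pos: [0.4337, 0.3042, 0.037]
eef_rot: [3.141, -0.001, 1.571]
force: [-0.2, -0.1, 0.2]
grip_width: 0.094
grip_force: 0.0
```

Request:
{"op": "carry_out", "data": {
  "motion": [
    [[0,0,0],0],
    [[0,0,0],0],
    [[0,0,0],0],
    [[0,0,0],0],
    [[0,0,0],0],
    [[0,0,0],0],
    [[0,0,0],0],
    [[0,0,0],0],
    [[0,0,0],0],
    [[0,0,0],0]
  ],
  "hand": 1
}}

```text
time_s: 19.05
ee_pos: [0.4332, 0.3039, 0.036]
eef_rot: [-3.142, 0.0, 1.571]
force: [1.0, -0.6, -0.6]
grip_width: 0.0408
grip_force: 30.0
```

Request:
{"op": "carry_out", "data": {
  "motion": [
    [[0,0,-0.1],0],
    [[0,0,-0.25],0],
    [[0,0,-0.42],0],
    [[-0.05,0,-0.5],0],
    [[-0.15,0.05,-0.5],0],
    [[-0.3,0.1,-0.5],0],
    [[-0.5,0.2,-0.5],0],
    [[-0.7,0.3,-0.5],0],
    [[-0.88,0.36,-0.5],0],
    [[-0.98,0.4,-0.5],0],
    [[-1,0.4,-0.5],0],
    [[-1,0.4,-0.5],0]
  ]
}}

```text
time_s: 20.25
ee_pos: [0.5129, 0.1037, 0.1358]
eef_rot: [-3.141, -0.0, 1.57]
force: [-0.3, 0.6, -2.7]
grip_width: 0.0408
grip_force: 30.0
```

Request:
{"op": "carry_out", "data": {
  "motion": [
    [[-0.1,0.1,0],0],
    [[-0.22,0.25,0],0],
    [[-0.32,0.38,0],0],
    [[-0.34,0.415,0],0],
    [[-0.34,0.415,0],0],
    [[-0.34,0.415,0.12],0],
    [[-0.34,0.415,0.26],0],
    [[-0.34,0.415,0.37],0],
    [[-0.34,0.415,0.43],0],
    [[-0.34,0.415,0.45],0],
    [[-0.34,0.415,0.45],0]
  ]
}}

```text
time_s: 21.35
ee_pos: [0.5961, 0.0365, 0.0464]
eef_rot: [3.141, -0.0, 1.571]
force: [1.2, -0.9, -2.2]
grip_width: 0.0401
grip_force: 30.0
```

Request:
{"op": "carry_out", "data": {
  "motion": [
    [[0,0,0.01],0],
    [[0,0,0.02],0],
    [[0,0,0.026],0],
    [[0,0,0.029],0],
    [[0,0,0.03],0],
    [[0,0,0.03],0]
  ]
}}

```text
time_s: 21.95
ee_pos: [0.5962, 0.0359, 0.0401]
eef_rot: [3.142, 0.0, 1.571]
force: [0.5, 0.2, -2.7]
grip_width: 0.0407
grip_force: 30.0
```

Request:
{"op": "carry_out", "data": {
  "motion": [
    [[0,0,0.002],0],
    [[0,0,0.004],0],
    [[0,0,0.004],0],
    [[0,0,0.004],0]
  ]
}}

```text
time_s: 22.35
ee_pos: [0.5963, 0.0359, 0.04]
eef_rot: [3.141, 0.0, 1.571]
force: [-4.5, 0.1, 6.5]
grip_width: 0.0405
grip_force: 30.0
```

Request:
{"op": "carry_out", "data": {
  "motion": [
    [[0,0,0],0],
    [[0,0,0],0],
    [[0,0,0],0],
    [[0,0,0],0],
    [[0,0,0],0],
    [[0,0,0],0]
  ],
  "hand": -0.25
}}

```text
time_s: 22.95
ee_pos: [0.5962, 0.0359, 0.0392]
eef_rot: [-3.142, -0.0, 1.571]
force: [0.6, -0.5, -0.3]
grip_width: 0.0586
grip_force: 0.0
```

Request:
{"op": "carry_out", "data": {
  "motion": [
    [[0,0,-0.05],0],
    [[0,0,-0.15],0],
    [[0,0,-0.35],0],
    [[0,0,-0.5],0],
    [[-0.1,-0.15,-0.5],0],
    [[-0.25,-0.38,-0.5],0],
    [[-0.4,-0.6,-0.5],0],
    [[-0.52,-0.79,-0.5],0],
    [[-0.537,-0.83,-0.5],0],
    [[-0.537,-0.83,-0.5],0],
    [[-0.537,-0.83,-0.5],0]
  ]
}}

```text
time_s: 24.05
ee_pos: [0.4312, -0.0713, 0.1399]
eef_rot: [3.14, 0.0, 1.57]
force: [0.1, 0.3, 0.2]
grip_width: 0.0589
grip_force: 0.0
```

Request:
{"op": "carry_out", "data": {
  "motion": [
    [[0,0,0],0],
    [[0,0,0],0],
    [[0,0,0],0],
    [[0,0,0],0]
  ],
  "hand": -1
}}

```text
time_s: 24.45
ee_pos: [0.4303, -0.0712, 0.1391]
eef_rot: [-3.141, -0.0, 1.571]
force: [-0.2, 0.1, -0.4]
grip_width: 0.0872
grip_force: 0.0
```

Request:
{"op": "carry_out", "data": {
  "motion": [
    [[0,0,0.12],0],
    [[0,0,0.3],0],
    [[0,0,0.45],0],
    [[0,0,0.56],0],
    [[0,0,0.6],0],
    [[0,0,0.6],0],
    [[0,0,0.6],0]
  ]
}}

```text
time_s: 25.15
ee_pos: [0.4308, -0.0716, 0.0201]
eef_rot: [3.14, 0.0, 1.571]
force: [-0.3, -0.6, 0.3]
grip_width: 0.0938
grip_force: 0.0
```

Request:
{"op": "carry_out", "data": {
  "motion": [
    [[0,0,0],0],
    [[0,0,0],0],
    [[0,0,0],0],
    [[0,0,0],0],
    [[0,0,0],0],
    [[0,0,0],0],
    [[0,0,0],0],
    [[0,0,0],0],
    [[0,0,0],0],
    [[0,0,0],0]
  ],
  "hand": 1
}}

```text
time_s: 26.15
ee_pos: [0.4301, -0.0715, 0.0193]
eef_rot: [-3.142, 0.0, 1.571]
force: [-1.4, 0.6, 2.0]
grip_width: 0.0465
grip_force: 30.0
```

Request:
{"op": "carry_out", "data": {
  "motion": [
    [[0,0,-0.1],0],
    [[0,0,-0.25],0],
    [[0,0,-0.42],0],
    [[0,0.05,-0.5],0],
    [[0.05,0.15,-0.5],0],
    [[0.1,0.35,-0.5],0],
    [[0.12,0.55,-0.5],0],
    [[0.128,0.75,-0.5],0],
    [[0.128,0.84,-0.5],0],
    [[0.128,0.86,-0.5],0],
    [[0.128,0.86,-0.5],0]
  ]
}}

```text
time_s: 27.25
ee_pos: [0.6016, -0.0459, 0.1184]
eef_rot: [-3.14, -0.0, 1.571]
force: [0.4, -0.5, -2.7]
grip_width: 0.0467
grip_force: 30.0
```

Request:
{"op": "carry_out", "data": {
  "motion": [
    [[0,0,0.1],0],
    [[0,0,0.25],0],
    [[0,0,0.36],0],
    [[0,0,0.42],0],
    [[0,0,0.45],0],
    [[0,0,0.465],0],
    [[0,0,0.473],0],
    [[0,0,0.478],0],
    [[0,0,0.48],0],
    [[0,0,0.482],0],
    [[0,0,0.482],0],
    [[0,0,0.482],0]
  ]
}}

```text
time_s: 28.45
ee_pos: [0.6024, -0.0459, 0.0233]
eef_rot: [3.141, 0.0, 1.571]
force: [-1.0, 0.3, 2.4]
grip_width: 0.0469
grip_force: 30.0
```

Request:
{"op": "carry_out", "data": {
  "motion": [
    [[0,0,0],0],
    [[0,0,0],0],
    [[0,0,0],0],
    [[0,0,0],0],
    [[0,0,0],0],
    [[0,0,0],0]
  ],
  "hand": -0.34
}}

```text
time_s: 29.05
ee_pos: [0.6022, -0.0459, 0.0229]
eef_rot: [3.142, 0.0, 1.571]
force: [0.4, -0.2, -0.1]
grip_width: 0.0627
grip_force: 0.0
```

Request:
{"op": "carry_out", "data": {
  "motion": [
    [[0,0,-0.05],0],
    [[0,0,-0.15],0],
    [[0,0,-0.35],0],
    [[0,0,-0.5],0],
    [[-0.1,-0.15,-0.5],0],
    [[-0.2,-0.35,-0.5],0],
    [[-0.35,-0.58,-0.5],0],
    [[-0.5,-0.8,-0.5],0],
    [[-0.61,-0.95,-0.5],0],
    [[-0.635,-1,-0.5],0],
    [[-0.635,-1,-0.5],0],
    [[-0.635,-1,-0.5],0]
  ]
}}

```text
time_s: 30.25
ee_pos: [0.4031, -0.1727, 0.1234]
eef_rot: [3.14, 0.0, 1.571]
force: [0.9, 0.3, 0.3]
grip_width: 0.0627
grip_force: 0.0
```

Request:
{"op": "carry_out", "data": {
  "motion": [
    [[0,-0.008,0.12],0],
    [[0,-0.008,0.3],0],
    [[0,-0.008,0.43],0],
    [[0,-0.008,0.51],0],
    [[0,-0.008,0.532],0],
    [[0,-0.008,0.532],0],
    [[0,-0.008,0.532],0]
  ]
}}

```text
time_s: 30.95
ee_pos: [0.4014, -0.1728, 0.0172]
eef_rot: [3.141, 0.0, 1.571]
force: [-0.0, 0.2, -0.2]
grip_width: 0.0627
grip_force: 0.0
```

Request:
{"op": "carry_out", "data": {
  "motion": [
    [[0,0,0],0],
    [[0,0,0],0],
    [[0,0,0],0],
    [[0,0,0],0],
    [[0,0,0],0],
    [[0,0,0],0],
    [[0,0,0],0],
    [[0,0,0],0],
    [[0,0,0],0],
    [[0,0,0],0]
  ],
  "hand": 1
}}

```text
time_s: 31.95
ee_pos: [0.4005, -0.1729, 0.0165]
eef_rot: [3.142, 0.0, 1.571]
force: [-1.0, 0.1, 4.0]
grip_width: 0.0255
grip_force: 30.0
```

Request:
{"op": "carry_out", "data": {
  "motion": [
    [[0,0,-0.1],0],
    [[0,0,-0.25],0],
    [[0,0,-0.42],0],
    [[-0.05,0.1,-0.5],0],
    [[-0.1,0.25,-0.5],0],
    [[-0.2,0.45,-0.5],0],
    [[-0.28,0.65,-0.5],0],
    [[-0.33,0.85,-0.5],0],
    [[-0.345,0.96,-0.5],0],
    [[-0.345,1,-0.5],0],
    [[-0.345,1,-0.5],0],
    [[-0.345,1,-0.5],0]
  ]
}}

```text
time_s: 33.15
ee_pos: [0.5995, -0.2416, 0.1161]
eef_rot: [-3.14, -0.0, 1.571]
force: [-0.7, 0.1, -2.8]
grip_width: 0.0255
grip_force: 30.0
```

Request:
{"op": "carry_out", "data": {
  "motion": [
    [[0,0.07,0],0],
    [[0,0.07,0.1],0],
    [[0,0.07,0.25],0],
    [[0,0.07,0.36],0],
    [[0,0.07,0.42],0],
    [[0,0.07,0.45],0],
    [[0,0.07,0.465],0],
    [[0,0.07,0.473],0],
    [[0,0.07,0.478],0],
    [[0,0.07,0.48],0],
    [[0,0.07,0.48],0]
  ]
}}

```text
time_s: 34.25
ee_pos: [0.6146, -0.242, 0.0208]
eef_rot: [3.141, 0.0, 1.571]
force: [-0.7, -0.5, -2.9]
grip_width: 0.0255
grip_force: 30.0
```

Request:
{"op": "carry_out", "data": {
  "motion": [
    [[0,0,0.002],0],
    [[0,0,0.003],0],
    [[0,0,0.003],0],
    [[0,0,0.003],0]
  ]
}}

```text
time_s: 34.65
ee_pos: [0.6147, -0.242, 0.0206]
eef_rot: [3.141, 0.0, 1.571]
force: [-3.3, 1.5, 4.8]
grip_width: 0.0257
grip_force: 30.0
```

Contact. I release, rise, and retreat toward −y so the cameras have a clear view.

Request:
{"op": "carry_out", "data": {
  "motion": [
    [[0,0,0],0],
    [[0,0,0],0],
    [[0,0,0],0],
    [[0,0,0],0],
    [[0,0,0],0],
    [[0,0,0],0]
  ],
  "hand": -0.1
}}

```text
time_s: 35.25
ee_pos: [0.6145, -0.2419, 0.0198]
eef_rot: [-3.142, -0.0, 1.571]
force: [-1.1, 0.3, 0.2]
grip_width: 0.0519
grip_force: 0.0
```

Request:
{"op": "carry_out", "data": {
  "motion": [
    [[0,0,-0.05],0],
    [[0,0,-0.15],0],
    [[0,0,-0.35],0],
    [[0,0,-0.55],0],
    [[0,-0.1,-0.7],0],
    [[0,-0.3,-0.7],0],
    [[-0.05,-0.5,-0.7],0],
    [[-0.2,-0.7,-0.7],0],
    [[-0.4,-0.9,-0.7],0],
    [[-0.6,-1,-0.7],0],
    [[-0.6,-1,-0.7],0],
    [[-0.6,-1,-0.7],0]
  ]
}}

```text
time_s: 36.45
ee_pos: [0.4141, -0.3625, 0.1605]
eef_rot: [3.141, 0.0, 1.568]
force: [-0.3, -0.1, 0.1]
grip_width: 0.0519
grip_force: 0.0
```

Request:
{"op": "carry_out", "data": {
  "motion": [
    [[-0.1,-0.2,0],0],
    [[-0.2,-0.4,0],0],
    [[-0.3,-0.5,0],0],
    [[-0.45,-0.6,0],0],
    [[-0.5,-0.6,0],0],
    [[-0.5,-0.6,0],0],
    [[-0.5,-0.6,0],0]
  ]
}}

```text
time_s: 37.15
ee_pos: [0.2956, -0.4608, 0.1598]
eef_rot: [3.142, -0.001, 1.572]
force: [0.7, -0.1, -0.2]
grip_width: 0.0514
grip_force: 0.0
```

Run:
```python
from h import *
p,d=camera("top"); cv2.imwrite("pics/t2.png",cv2.resize(p[80:300,150:550],None,fx=2,fy=2))
s,_=camera("scene"); cv2.imwrite("pics/s2.png",s[120:320,130:480].repeat(2,0).repeat(2,1))
v,u=np.nonzero(d>0); W=world("top",np.c_[u,v],d[v,u])
for n,x,y,h in(("long",.596,.036,.07),("short",.602,-.046,.054),("wide",.609,.268,.032),("tall",.6116,.185,.046),("flange",.6147,-.242,.046)):
    q=W[(np.hypot(W[:,0]-x,W[:,1]-y)<.035)&(abs(W[:,2]-h)<.004)]
    print(n,len(q),q.mean(0).round(4),cv2.minEnclosingCircle(q[:,:2].astype(np.float32)))
q=W[(np.hypot(W[:,0]-.447,W[:,1]-.06)<.035)&(W[:,2]>.018)]; print("gauge",q.mean(0),len(q))
m=[r for r in finder.cut_out("top","micrometer")][0]["mask"]; q=world("top",np.argwhere(m&(d>0))[:,::-1],d[m&(d>0)]); print("mic",cv2.minAreaRect(q[:,:2].astype(np.float32)))
```

```text
long 203 [0.5965 0.0353 0.0704] ((0.5967438817024231, 0.03564151003956795), 0.02079310640692711)
short 231 [ 0.6033 -0.047   0.0543] ((0.6039001941680908, -0.04676111042499542), 0.023937268182635307)
wide 251 [0.61   0.266  0.0327] ((0.6104901432991028, 0.2665848135948181), 0.027071505784988403)
tall 173 [0.6125 0.1808 0.0465] ((0.6125010848045349, 0.18155789375305176), 0.021137358620762825)
flange 99 [ 0.6156 -0.2404  0.0465] ((0.616083025932312, -0.24099388718605042), 0.012980303727090359)
gauge [0.44734969 0.0602895  0.02030351] 379
mic ((0.5681173801422119, 0.3802572786808014), (0.1327233910560608, 0.0458754301071167), 9.755156517028809)
```

View pics/t2.png

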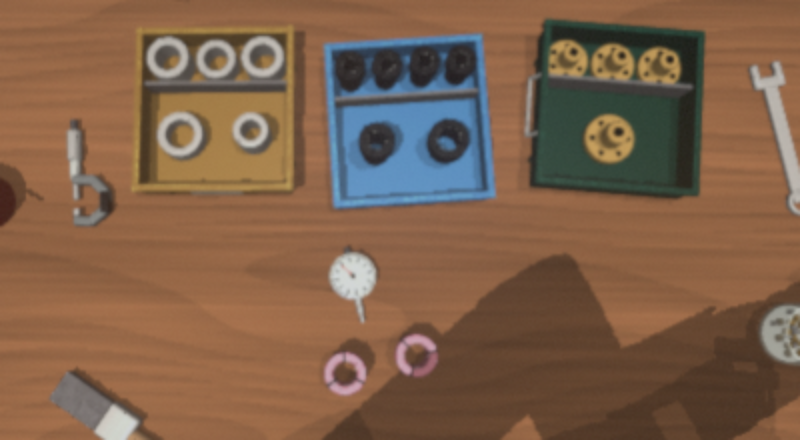

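View pics/s2.png

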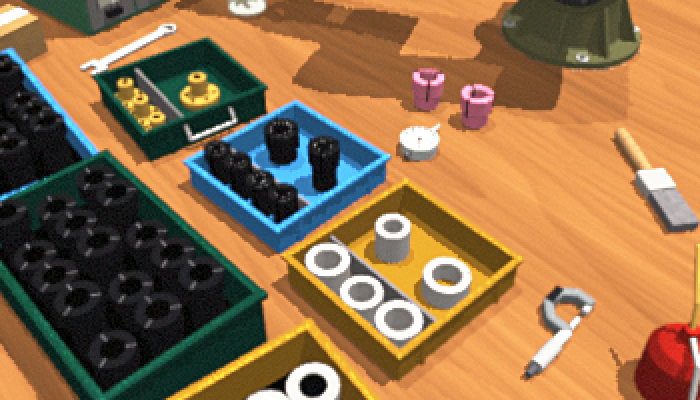

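All five stand upright in the right bays. In the top crop they are at (181,134), (251,131), (377,142), (448,139) and (609,138), and their tops are at the right heights. The gauge, micrometer and pink collets look unmoved.

```bash
python3 -c "
from station import ctrl
print(ctrl.hand_in())"
```

```text
the job is handed in; nothing more can be done
None
```

The job is handed in: all five pieces stand upright in their matching tray bays, and the gauge, micrometer and pink look-alikes were not touched; the arm finished at about 37 s of the 128 s allowed.

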